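Let a model car down on its ratchet lift

ROBOT

A 7-joint arm with a two-finger parallel gripper is mounted at the origin on the work surface. World frame = base frame: x ahead of the robot, y to its left, z up, the work surface at z = 0. Lengths are in m, angles in rad, forces in N, time in s.
With the tool pointing down it reaches from about 0.4 to 0.9 m from the base axis. Payload 5.6 kg.
Tool frame: the origin (TCP) lies midway between the tips of the shut fingers; the grasp point (between the pads) lies 19 mm behind it (manip.grip_depth is the distance from the TCP to the grasp point, in m); y points along the fingers, z is the direction in which the jaws open and shut, and the axes are right-handed (so a half turn about y gives the same grasp; the last joint's range is limited). The gripper opens to 92 mm and grips with 3 to 60 N. Pads are 20 mm wide; open, the fingers measure 128 mm over their backs; the gripper's body (75 mm by 189 mm) begins 69 mm behind the grasp point.
Start: joints at [1.231, 0.468, -0.012, 1.603, 0.006, 1.071, -0.056], TCP at [0.19, -0.622, 0.215] pointing down, gripper open.
Joint ranges: [-2.53, 2.53], [-0.31, 2.02], [-1.57, 1.55], [0.28, 2.44], [-1.29, 4.43], [0.15, 1.84], [-2.92, 2.92]. Speed limits (rad/s): [2.57, 2.57, 3.14, 3.14, 3.14, 3.14, 3.14].

INTERFACE

Orientations are given as a unit quaternion [x, y, z, w].
In Python, from rig import monitor, cams, manip gives the robot as it stands.
- The arm moves only by the shell command python3 -m creep 'ROWS' [FORCE]. ROWS is a JSON object of lists of equal length, an entry for each row: "grip": the closure, from 0 (fully open) to 1 (shut); "dp": the shift along the tool's x, y, z in mm, a list of three; "turn": the turn, a rotation vector about the tool's x, y, z in degrees, a list of three. In form: {"grip": [grip, ...], "dp": [[x, y, z], ...], "turn": [[rx, ry, rz], ...]}. A call has 1 to 12 rows; each row is the pose to reach, as a shift and turn from the pose commanded when the call began, along the tool's axes at that moment; what a row does not reach only later rows make up. A row lasts 1/12 s, in which the tool goes at most 41.7 mm and 7.16 degrees, less where a joint would pass 70% of its speed; a pose out of reach is approached as far as the arm can. A call with a gripper value outside its range is refused whole. The fingers move at their own pace and stop on an object; FORCE is the grip in N (left out, the last holds). Time passes only in rows, so rows that repeat a pose let the fingers close. It gives the time, the measured TCP pose, the force and the opening at its end, in the units of the state.
- monitor.get_state(): the state, without advancing time (a new reading comes with each control period).
- cams.grab_frame(name): name is "side" or "top" or "wrist"; returns the picture (384x512x3 uint8, blue, green, red); there is no depth.
- cams.camera_info(name): a dict with "vertical_fov" (degrees; the focal length in pixels is half the picture's height over the tangent of half this angle, whatever the lens; pixels are square), "cx", "cy" (the principal point, pixels), "k1" (the pictures are not rectified: a ray, as slopes to the right and down, at radius r is drawn at 1 + k1 r^2 times it, then the intrinsics apply), "R" (3x3) and "t" (3): a world point X has camera coordinates R X + t. Camera axes: x right, y down, z forward; pixel columns grow to the right and rows downward; lengths in m; the calibration is good to about 2 mm. A picture is of the moment at which its call begins: read the wrist's pose just before it. camera_info takes no time and is no camera call; for the wrist camera it gives the pose at the moment of the call.
- manip.sign_off(): hands the job in, once; it reports no verdict.
The state is a dict: "time_s": time; "joint_pos": joint angles; "joint_velocities": joint speeds; "effort": joint torques, N m; "eef_pos": TCP position; "eef_rot": TCP orientation; "contact_force": force on the tool from outside, world axes, zero at the start; "moment": the same for the moment, N m; "grip_width": finger opening in m.
Only numpy, scipy, OpenCV 4.12 (cv2) and the standard library are available. Lean on these libraries where they do the work, as an engineer would, in place of code of your own. Each camera call takes 0.05 s, during which the arm holds its last target.

TASK

The model car is up on its ratchet lift. Throw the red holding pawl right over, off the wheel, wind the yellow crank back (clockwise from above) until it is a little short of the green mark, then lay the pawl back into the teeth by hand (do not let it drop). Finish by drawing the crank back until the wheel comes up firmly, but not hard, against the pawl, so the crank stands over the green mark and the car is held there; leave the other things on the table alone.

Things in the scene. Friction and masses are not known exactly. Their poses are not given: they have to be found in the camera images.
- stand: Fixed grey gear housing, 175 x 250 mm, top 40 mm above the table. Origin on the table on the wheel's axis; z up; x points from the crank's side to the pawl, y to the lift with the car (it fills y 175 to 365 mm, up to 190 mm tall). A green mark, 30 x 24 mm, is painted on the housing top 59 to 89 mm from the axis, 125 degrees counter-clockwise from +x seen from above.
- wheel_axis (a point): Point on the ratchet wheel's upright axis, 74 mm above the table. The dark steel wheel, 110 mm across, has 12 teeth, 30 degrees apart, standing 8 mm up on its top face (crests 62 mm above the table) in a ring of 43 mm mean radius. The car's height is geared to it, 12 mm per rad.
- ratchet (a joint): Turn of the wheel, rad; 0: crank over the middle of the green mark (over it within 0.16); starts at 1.3 to 2.3, falls on winding back; limits -0.45, 2.6. A brake holds it anywhere: 3 N at the crank to wind back (pawl load = 1.6 x what exceeds it), 7 N forward. The pawl, laid in at 0.15 to 0.4, stops it near 0 (up to 0.1 off, the bracket is inexact); a pawl load of 8 to 16 N is firm, 22 N the limit.
- crank_grip (a point): On the axis of the black upright crank sleeve at its gripping height, 98 mm above the table, 70 mm from the wheel's axis, in direction 125 degrees + wheel turn from the stand's +x. The sleeve, 18 mm diameter, 72 to 116 mm above the table, spins freely, so the hand need not turn. The yellow crank arm lies under it.
- pawl (a joint): Angle of the red pawl, rad: 0 nose fully down between the teeth, 1.9 thrown over against its stop. Starts down in or on the teeth (0 to 0.12). No spring: past about 1.35 it stays over by its weight, below that it falls onto the wheel. Letting go within 0.3 of the wheel is gentle; from higher it slams.
- pawl_hinge (a point): Hinge of the pawl, on a steel bracket (44 mm wide along x, 33 mm tall) on the housing, 66 mm above the table, at x 43, y -70 mm in the stand's frame (up to 4 mm off in y). The hinge axis runs along the stand's x.
- pawl_ball (a point): Centre of the red ball, 20 mm diameter, on an 8 mm stem at the pawl's end: with the pawl at 0, 65 mm along the stand's +y and 34 mm up from the hinge (100 mm above the table; the 12 mm wide pawl arm's top is at 75 mm). It swings about the hinge, up and over towards -y, at 73 mm radius.
- tyre_a: Spare model-car wheel lying flat, 62 mm diameter, 26 mm tall, origin under its centre. Bystander.
- tyre_b: Second spare model-car wheel, same size. Bystander.
- screwdriver: Yellow-handled screwdriver, 170 mm long, lying. Bystander.
- spanner: Steel spanner, 150 mm long, lying. Bystander.
- fuel: Clear bottle with red cap, 60 mm diameter, 150 mm tall, origin under its centre. Bystander.
- grease: Small blue jar, 52 mm diameter, 45 mm tall, origin under its centre. Bystander.
- tray: Orange parts tray with four compartments, 120 x 160 x 30 mm. Bystander.

How it is judged:
On the way, in this order (a step that is already met when the one before it is completed fails the run):
1. the pawl is thrown over, off the wheel (value of joint pawl above 1.5 rad), for 0.2 s.
2. the wheel is wound back to the last tooth before the green mark with the pawl still over (value of joint pawl above 1.4 rad and value of joint ratchet below 0.5 rad), for 0.1 s.
3. the pawl lies in the teeth and the wheel is drawn back against it with more than 6 N, the crank over the green mark (value of joint pawl below 0.06 rad and contact force between ratchet and pawl above 6 N and value of joint ratchet between -0.16 and 0.16 rad), for 0.2 s.
At the end, for the whole second after the job is handed in: The pawl is down between the teeth (within 0.06 rad of fully down), the crank stands over the green mark (wheel within 0.16 rad of 0) at rest, after having been drawn back against the pawl with more than 6 N (value of joint pawl below 0.06 rad and value of joint ratchet between -0.16 and 0.16 rad and velocity of joint ratchet between -0.05 and 0.05 rad/s); the robot touches nothing.
It fails at once if the wheel is forced against the pawl with more than 22 N (contact force between ratchet and pawl above 22 N).
It fails at once if the pawl is dropped: falls faster than 4 rad/s while more than 0.3 rad up (value of joint pawl above 0.3 rad and velocity of joint pawl below -4 rad/s).
It fails at once if a bystander is moved by more than 30 mm (distance of any of tyre_a, tyre_b, screwdriver, spanner, fuel, grease, tray from where it was at the start of the episode above 0.03 m).
It also fails if it takes over 72 s, if anything falls off the work surface, if the arm or the gripper's body presses on something with over 40 N, if the wrist force passes 120 N, or if a joint passes its speed limit or range.

## Working session

There is one attempt and no reset: what is moved stays moved. The work goes in short steps, Python scripts to look and compute and a shell command to move; the robot and the scene stay as the last step left them, time stands still between calls to the robot, and variables do not carry over. Pictures are saved under pics/ and viewed, and the job is handed in when it is done.

```bash
ls; mkdir -p pics; python3 - <<'E'
from rig import monitor,cams,manip
import cv2
s=monitor.get_state();print(s); print(manip.grip_depth)
for n in ["top","side","wrist"]:
    im=cams.grab_frame(n);cv2.imwrite(f"pics/{n}0.png",im);print(n,cams.camera_info(n))
E
```

```text
pics
{'time_s': 0.0, 'joint_pos': array([ 1.23101127,  0.46837173, -0.01159324,  1.60360081,  0.0060159 ,
        1.07137225, -0.05628513]), 'joint_velocities': array([ 4.88107431e-04,  2.01867654e-04, -6.55510588e-04,  5.32659812e-04,
       -1.14657994e-03,  8.57372827e-05,  2.03716877e-04]), 'effort': array([-3.87845039e-04, -5.20566308e+01, -1.32356747e-02, -2.43748838e+01,
       -5.68162906e-02,  1.73949986e-02,  1.65327106e-04]), 'eef_pos': array([ 0.18984924, -0.62106693,  0.21365331]), 'eef_rot': array([-0.10466529,  0.69992957, -0.69874654,  0.10438894]), 'contact_force': array([0.99189527, 0.10564292, 1.1670182 ]), 'moment': array([-0.01394957, -0.03662347,  0.03841195]), 'grip_width': 0.09182330480471458}
0.0187
top {'vertical_fov': 46.445833449782626, 'cx': 258.1381705155675, 'cy': 198.360154733638, 'k1': -0.042508622571750095, 'R': array([[ 0.01407475, -0.9997691 ,  0.0162373 ],
       [-0.99033695, -0.01617893, -0.13773512],
       [ 0.13796602, -0.01414182, -0.990336  ]]), 't': array([-0.25545389,  0.5101914 ,  0.94951966])}
side {'vertical_fov': 57.1485989193665, 'cx': 251.4942615452747, 'cy': 183.89527415253468, 'k1': -0.07804036504545427, 'R': array([[-0.96533763, -0.26097892,  0.00364302],
       [-0.15908457,  0.57725957, -0.80091416],
       [ 0.20691875, -0.77373212, -0.5987681 ]]), 't': array([0.43352519, 0.30907804, 0.66912537])}
wrist {'vertical_fov': 70.00214034358575, 'cx': 257.7941824059416, 'cy': 193.97822672538706, 'k1': -0.04832744409814358, 'R': array([[ 0.29346567, -0.9559672 , -0.00214607],
       [-0.92471758, -0.28444045,  0.25296447],
       [-0.24243617, -0.07225188, -0.96747319]]), 't': array([-0.64773224, -0.02957976,  0.38900175])}
```

View pics/top0.png

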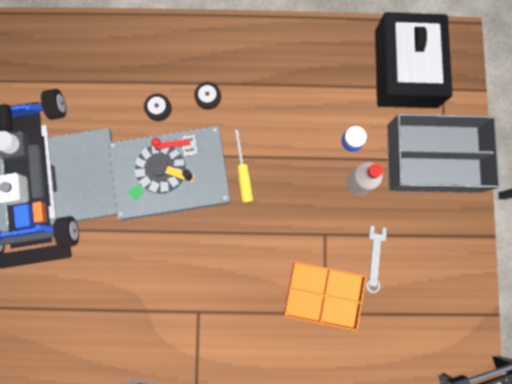

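View pics/side0.png

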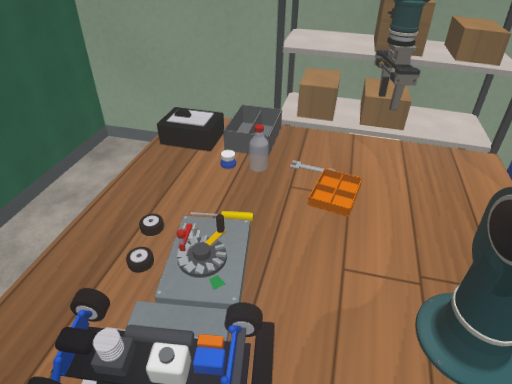

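View pics/wrist0.png

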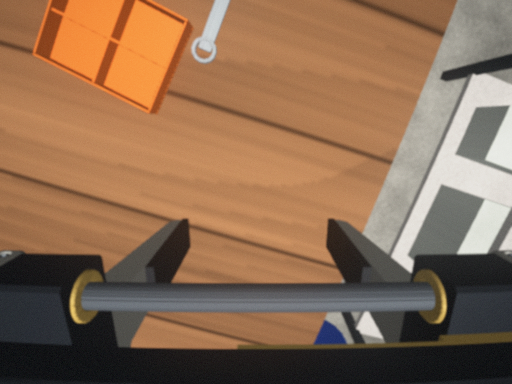

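```bash
cat > h.py <<'E'
from rig import monitor,cams,manip
import cv2, numpy as np
from scipy.spatial.transform import Rotation as Ro
def K(c):
    f=192/np.tan(np.radians(c["vertical_fov"]/2)); return f
def ray(c,u,v):
    f=K(c); d=np.array([(u-c["cx"])/f,(v-c["cy"])/f]); p=d.copy()
    for _ in range(20): p=d/(1+c["k1"]*(p@p))
    R=np.array(c["R"]);t=np.array(c["t"])
    return -R.T@t, R.T@np.array([p[0],p[1],1])
def atz(c,u,v,z):
    o,d=ray(c,u,v); return o+d*(z-o[2])/d[2]
def proj(c,X):
    x=np.array(c["R"])@np.array(X)+np.array(c["t"]); p=x[:2]/x[2]
    p=p*(1+c["k1"]*(p@p)); f=K(c); return np.array([p[0]*f+c["cx"],p[1]*f+c["cy"]])
def crop(im,u0,v0,u1,v1,s,name):
    cv2.imwrite(name,cv2.resize(im[v0:v1,u0:u1],None,fx=s,fy=s,interpolation=cv2.INTER_CUBIC))
def tri(c1,p1,c2,p2):
    o1,d1=ray(c1,*p1);o2,d2=ray(c2,*p2)
    A=np.stack([d1,-d2],1);k=np.linalg.lstsq(A,o2-o1,rcond=None)[0]
    a=o1+d1*k[0];b=o2+d2*k[1];return (a+b)/2,np.linalg.norm(a-b)
E
python3 - <<'E'
from h import *
im=cv2.imread("pics/top0.png");crop(im,100,115,240,225,5.5,"pics/topc.png")
im=cv2.imread("pics/side0.png");crop(im,150,195,270,305,5.4,"pics/sidec.png")
E
```

```text
(no output)
```

View pics/topc.png

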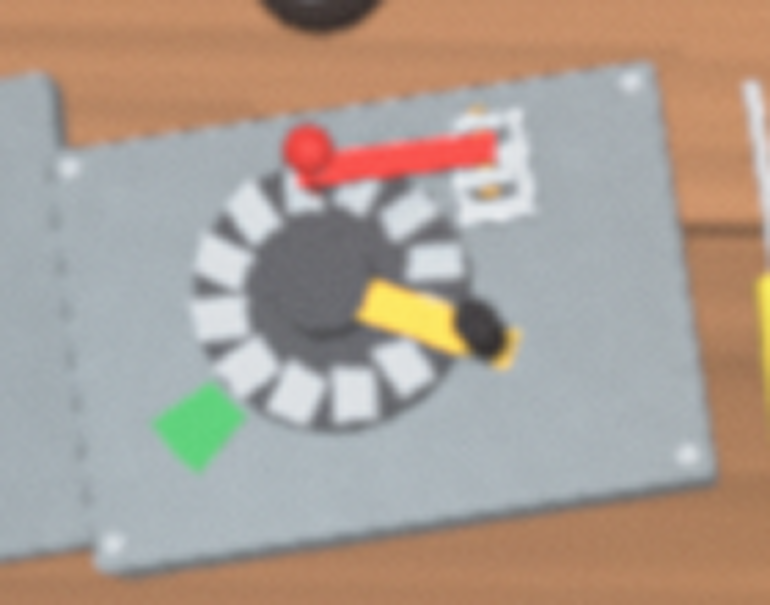

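View pics/sidec.png

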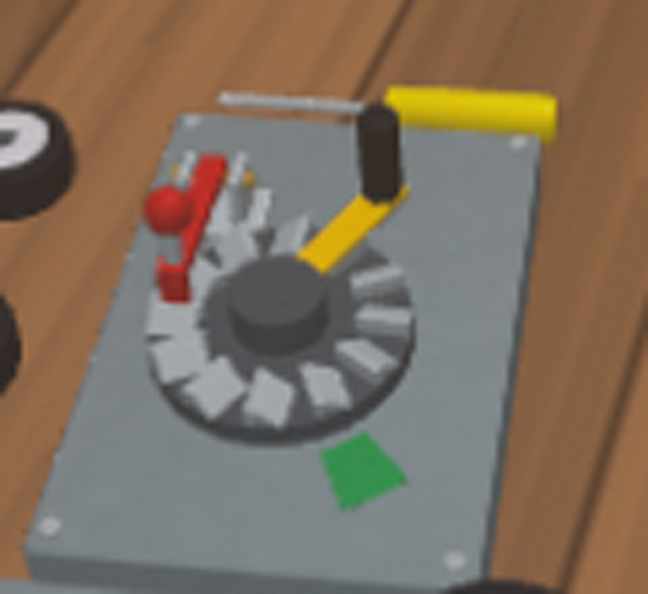

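```bash
cat > fit.py <<'E'
from h import *
from scipy.optimize import least_squares
T=cams.camera_info("top");S=cams.camera_info("side")
t=lambda a,b:(100+a/5.5-.41,115+b/5.5-.41)
s=lambda a,b:(150+a/5.4-.41,195+b/5.4-.41)
for n,a,b in [("ball",t(310,150),s(168,210)),("green",t(200,427),s(363,472)),("sc1",t(630,82),s(190,122)),("sc2",t(688,455),s(519,143)),("sc3",t(112,543),s(455,560)),("sc4",t(68,168),s(50,526)),("sleevetop",t(478,316),s(378,112)),("sleevebot",t(490,340),s(384,192))]:
    print(n,tri(T,a,S,b), atz(T,*a,.04),atz(S,*b,.04))
E
python3 fit.py
```

```text
ball (array([ 0.61832017, -0.03240867,  0.10634392]), np.float64(0.003006553471904045)) [ 0.63750814 -0.01724496  0.04      ] [ 0.65198699 -0.09187071  0.04      ]
green (array([0.52101016, 0.0210111 , 0.04033268]), np.float64(0.0036686567850966047)) [0.5228875  0.02148814 0.04      ] [0.51923014 0.02071825 0.04      ]
sc1 (array([ 0.66644511, -0.1470215 ,  0.04196574]), np.float64(0.002418661733523118)) [ 0.66826105 -0.14654584  0.04      ] [ 0.66621447 -0.14888239  0.04      ]
sc2 (array([ 0.51299372, -0.17440569,  0.04202366]), np.float64(0.0029753810085554715)) [ 0.51476464 -0.174055    0.04      ] [ 0.51208206 -0.17649174  0.04      ]
sc3 (array([0.47347295, 0.05261434, 0.04416976]), np.float64(0.00360656278760471)) [0.47568463 0.05417089 0.04      ] [0.47263136 0.04976253 0.04      ]
sc4 (array([0.62584909, 0.0793256 , 0.04328141]), np.float64(0.003541059028752719)) [0.62846844 0.08096418 0.04      ] [0.62554914 0.07723431 0.04      ]
sleevetop (array([ 0.55284831, -0.09997236,  0.1163796 ]), np.float64(0.003988226661888965)) [ 0.56989529 -0.08814708  0.04      ] [ 0.58266657 -0.17944062  0.04      ]
sleevebot (array([ 0.55208956, -0.09835015,  0.07191676]), np.float64(0.004181736147623082)) [ 0.56015326 -0.09333189  0.04      ] [ 0.56216714 -0.12888588  0.04      ]
```

```bash
cat >> h.py <<'E'
O=np.array([.573,-.0313,0]);YAW=np.radians(10.)
Rs=Ro.from_euler('z',YAW).as_matrix()
def st(x,y,z): return O+Rs@np.array([x,y,z])
def go(target, sgn=1, tilt=None):
    s=monitor.get_state();R=Ro.from_quat(s["eef_rot"]);p=s["eef_pos"]
    z=sgn*Rs[:,0];y=np.array([0,0,-1.]);x=np.cross(y,z)
    Rt=Ro.from_matrix(np.stack([x,y,z],1))
    dp=R.inv().apply(np.array(target)-p)*1000
    rv=np.degrees((R.inv()*Rt).as_rotvec())
    print("t",s["time_s"],"tcp",p.round(4),"dp",dp.round(1),"turn",rv.round(2))
    return dp,rv
E
python3 - <<'E'
from h import *
R=Ro.from_quat(monitor.get_state()["eef_rot"]).as_matrix();print(R.round(3))
for sg in (1,-1): go([.600,-.042,.24],sg)
E
```

```text
[[-0.956 -0.     0.292]
 [-0.292  0.001 -0.956]
 [ 0.    -1.    -0.001]]
t 0.15 tcp [ 0.1899 -0.6212  0.2139] dp [-561.5  -25.6 -434. ] turn [ 7.0e-02 -8.3e+01 -5.0e-02]
t 0.15 tcp [ 0.1899 -0.6212  0.2139] dp [-561.5  -25.6 -434. ] turn [5.0e-02 9.7e+01 7.0e-02]
```

```bash
python3 -m creep '{"grip":[0,0,0,0,0,0,0,0,0,0,0,0],"dp":[[-40,-2,-30],[-80,-4,-60],[-120,-8,-90],[-160,-10,-120],[-200,-12,-150],[-240,-14,-180],[-280,-16,-216],[-310,-18,-240],[-340,-20,-265],[-370,-22,-290],[-400,-24,-310],[-425,-25,-330]],"turn":[[0,-7,0],[0,-14,0],[0,-21,0],[0,-28,0],[0,-35,0],[0,-42,0],[0,-49,0],[0,-56,0],[0,-63,0],[0,-70,0],[0,-77,0],[0,-83,0]]}'; python3 - <<'E'
from h import *
go([.600,-.042,.24])
E
```

```text
time_s: 1.15
eef_pos: [0.4783, -0.2117, 0.2382]
eef_rot: [0.543, -0.453, 0.453, -0.543]
contact_force: [0.3, -1.1, -0.9]
grip_width: 0.0918
t 1.15 tcp [ 0.4783 -0.2117  0.2382] dp [-145.1   -1.9  150.1] turn [-0.    0.32  0.03]
```

```bash
python3 -m creep '{"grip":[0,0,0,0,0,0,0,0],"dp":[[-28,-1,28],[-56,-2,56],[-84,-2,84],[-112,-2,112],[-135,-2,138],[-145,-2,150],[-145,-2,150],[-145,-2,150]],"turn":[[0,0,0],[0,0,0],[0,0,0],[0,0,0],[0,0.3,0],[0,0.3,0],[0,0.3,0],[0,0.3,0]]}'; python3 - <<'E'
from h import *
go([.600,-.042,.24])
c=cams.camera_info("wrist")
im=cams.grab_frame("wrist");cv2.imwrite("pics/w1.png",im)
for n,p in [("ball",st(.043,-.0085,.1)),("axis",st(0,0,.074)),("green",st(*(.074*np.array([np.cos(np.radians(125)),np.sin(np.radians(125))])),.04)),("sleevetop",[.5525,-.0995,.116])]: print(n,proj(c,p).round(1))
E
```

```text
time_s: 1.82
eef_pos: [0.6, -0.044, 0.2393]
eef_rot: [0.541, -0.456, 0.455, -0.541]
contact_force: [-1.1, -0.4, -0.9]
grip_width: 0.0919
t 1.8167 tcp [ 0.6    -0.044   0.2393] dp [-1.9 -0.7  0.3] turn [ 0.07 -0.19 -0.01]
ball [274.7 179.9]
axis [238.5 168.9]
green [206.8 118.6]
sleevetop [209.1 230.2]
```

View pics/w1.png

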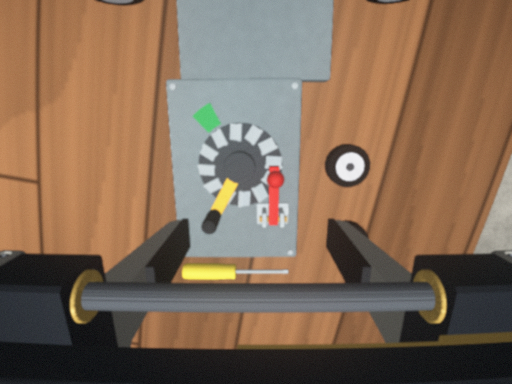

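```bash
python3 - <<'E'
from h import *
im=cv2.imread("pics/w1.png");crop(im,160,75,300,260,3.2,"pics/w1c.png")
c=cams.camera_info("wrist")
for a,b in [(207,118.5),(173,86),(295,86),(291,253)]: 
    p=atz(c,a,b,.04);print(p,Rs.T@(p-O))
E
```

```text
[0.52056642 0.01972603 0.04      ] [-0.04277642  0.05935582  0.04      ]
[0.47252342 0.05256578 0.04      ] [-0.08438697  0.10003925  0.04      ]
[0.62535112 0.0782755  0.04      ] [0.07058337 0.09882013 0.04      ]
[ 0.66628361 -0.14942294  0.04      ] [ 0.07135458 -0.13252692  0.04      ]
```

View pics/w1c.png

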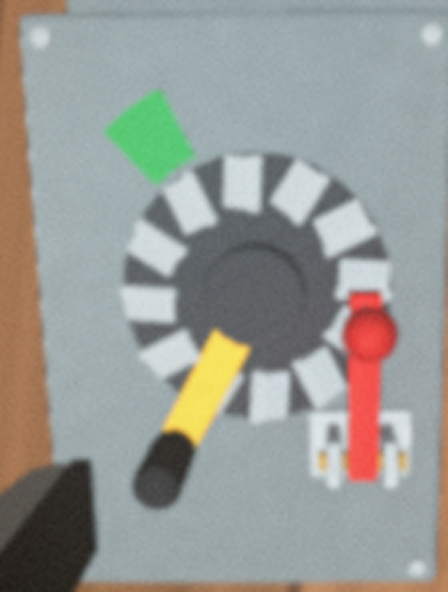

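```bash
python3 - <<'E'
from h import *
c=cams.camera_info("wrist")
for n,a,b,z in [("ball",275.6,179.3,.102),("sl",209,227.4,.116),("ringc",239.7,164.2,.055),("green",206.8,117.7,.04)]: 
    p=atz(c,a,b,z);q=Rs.T@(p-O);print(n,p.round(4),q.round(4))
    if n=='sl': print(np.hypot(*q[:2]),np.arctan2(q[1],q[0])%(2*np.pi)-np.radians(125))
T=cams.camera_info("top");print(atz(T,275.6,179.3,.1)) if 0 else None
E
```

```text
ball [ 0.6172 -0.0326  0.102 ] [ 0.0433 -0.009   0.102 ]
sl [ 0.5514 -0.0977  0.116 ] [-0.0328 -0.0616  0.116 ]
0.06979725336107756 2.0413139703885728
ringc [ 0.5723 -0.0299  0.055 ] [-0.0004  0.0015  0.055 ]
green [0.5202 0.0207 0.04  ] [-0.043   0.0604  0.04  ]
```

```bash
sed -i 's/^O=.*;YAW/O=np.array([.5727,-.0306,0]);YAW/' h.py; python3 - <<'E'
from h import *
go([.6172,-.0326,.083])
E
```

```text
t 1.8667 tcp [ 0.5995 -0.0455  0.2393] dp [ -9.8 156.3  19.8] turn [ 0.09 -0.33  0.03]
```

```bash
python3 -m creep '{"grip":[0.45,0.45,0.45,0.45,0.45,0.45,0.45],"dp":[[-5,20,10],[-10,40,20],[-10,70,20],[-10,100,20],[-10,106,20],[-10,106,20],[-10,106,20]],"turn":[[0,0,0],[0,0,0],[0,0,0],[0,0,0],[0,0,0],[0,0,0],[0,0,0]]}'; python3 - <<'E'
from h import *
go([.6172,-.0326,.083])
c=cams.camera_info("wrist")
im=cams.grab_frame("wrist");crop(im,150,100,400,300,3,"pics/w2.png")
E
```

```text
time_s: 2.45
eef_pos: [0.6184, -0.0326, 0.1349]
eef_rot: [-0.54, 0.456, -0.457, 0.54]
contact_force: [0.5, 0.8, 0.1]
grip_width: 0.051
t 2.45 tcp [ 0.6184 -0.0326  0.1349] dp [-0.2 51.9 -1.3] turn [-0.04 -0.4   0.03]
```

View pics/w2.png

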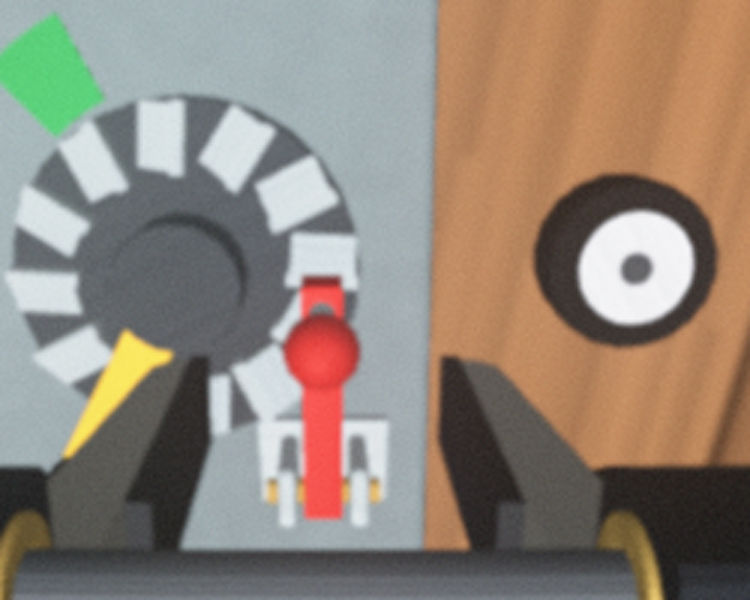

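```bash
python3 -m creep '{"grip":[0.45,0.45,0.45,0.45,0.85,0.85,0.85,0.85,0.85,0.85],"dp":[[0,20,-1],[0,40,-1],[0,50,-1],[0,51,-1],[0,51,-1],[0,51,-1],[0,51,-1],[0,51,-1],[0,51,-1],[0,51,-1]],"turn":[[0,-0.3,0],[0,-0.3,0],[0,-0.3,0],[0,-0.3,0],[0,-0.3,0],[0,-0.3,0],[0,-0.3,0],[0,-0.3,0],[0,-0.3,0],[0,-0.3,0]]}' 10; python3 - <<'E'
from h import *
go([.6172,-.0326,.083])
im=cams.grab_frame("wrist");crop(im,150,100,400,300,3,"pics/w3.png")
E
```

```text
time_s: 3.33
eef_pos: [0.6176, -0.0315, 0.0836]
eef_rot: [-0.542, 0.454, -0.455, 0.542]
contact_force: [-1.1, 0.3, 3.5]
grip_width: 0.0186
t 3.3333 tcp [ 0.6176 -0.0315  0.0836] dp [ 1.   0.6 -0.6] turn [-0.04  0.    0.02]
```

View pics/w3.png

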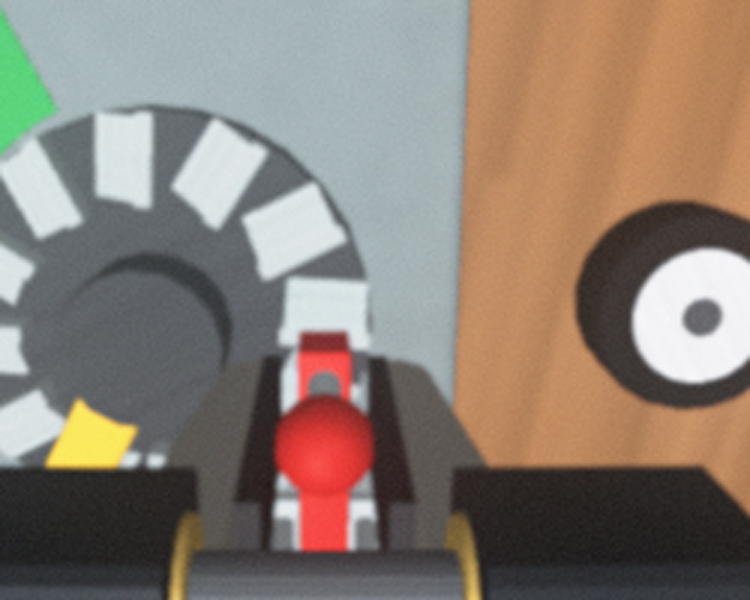

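```bash
python3 -m creep '{"grip":[0.85,0.85,0.85,0.85,0.85,0.85],"dp":[[3.5,-5.5,0],[7.4,-10.5,0],[11.6,-15.2,0],[16.4,-19.5,0],[21.4,-23.4,0],[26.9,-26.9,0]],"turn":[[0,0,0],[0,0,0],[0,0,0],[0,0,0],[0,0,0],[0,0,0]]}' 15; python3 - <<'E'
from h import *
p=monitor.get_state()["eef_pos"];print(Rs.T@(p-O))
im=cams.grab_frame("wrist");crop(im,150,100,400,300,3,"pics/w4.png")
E
```

```text
time_s: 3.88
eef_pos: [0.6223, -0.0591, 0.11]
eef_rot: [-0.541, 0.454, -0.455, 0.542]
contact_force: [3.7, -1.6, -7.1]
grip_width: 0.0185
[ 0.0438695  -0.03668845  0.10997174]
```

View pics/w4.png

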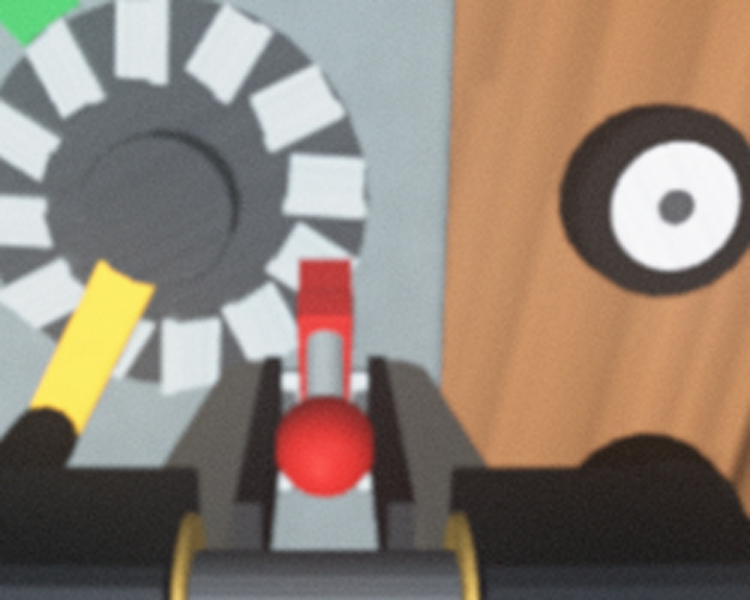

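```bash
python3 -m creep '{"grip":[0.85,0.85,0.85,0.85,0.85,0.85,0.85,0.85],"dp":[[6,-3,0],[11.6,-5.4,0],[18,-7.3,0],[24,-8.7,0],[30,-9.6,0],[36.7,-9.8,0],[43,-9.6,0],[49.4,-8.7,0]],"turn":[[0,0,0],[0,0,0],[0,0,0],[0,0,0],[0,0,0],[0,0,0],[0,0,0],[0,0,0]]}'; python3 -m creep '{"grip":[0.85,0.85,0.85,0.85,0.85,0.85,0.85,0.85],"dp":[[6,1.5,0],[12.4,3.3,0],[18,5.8,0],[24,8.7,0],[29.5,12,0],[34.5,16.1,0],[34.5,16.1,0],[34.5,16.1,0]],"turn":[[0,0,0],[0,0,0],[0,0,0],[0,0,0],[0,0,0],[0,0,0],[0,0,0],[0,0,0]]}'; python3 - <<'E'
from h import *
p=monitor.get_state()["eef_pos"];print(Rs.T@(p-O))
im=cams.grab_frame("wrist");crop(im,150,100,400,300,3,"pics/w5.png")
im=cams.grab_frame("side");crop(im,130,130,290,260,4.5,"pics/s5.png")
E
```

```text
time_s: 4.6
eef_pos: [0.6305, -0.1061, 0.1185]
eef_rot: [-0.542, 0.455, -0.454, 0.542]
contact_force: [3.6, 2.7, -6.7]
grip_width: 0.019
time_s: 5.27
eef_pos: [0.6368, -0.1411, 0.1022]
eef_rot: [-0.542, 0.455, -0.455, 0.542]
contact_force: [4.0, 3.0, -3.0]
grip_width: 0.0182
[ 0.04388927 -0.11997073  0.10218926]
```

View pics/w5.png

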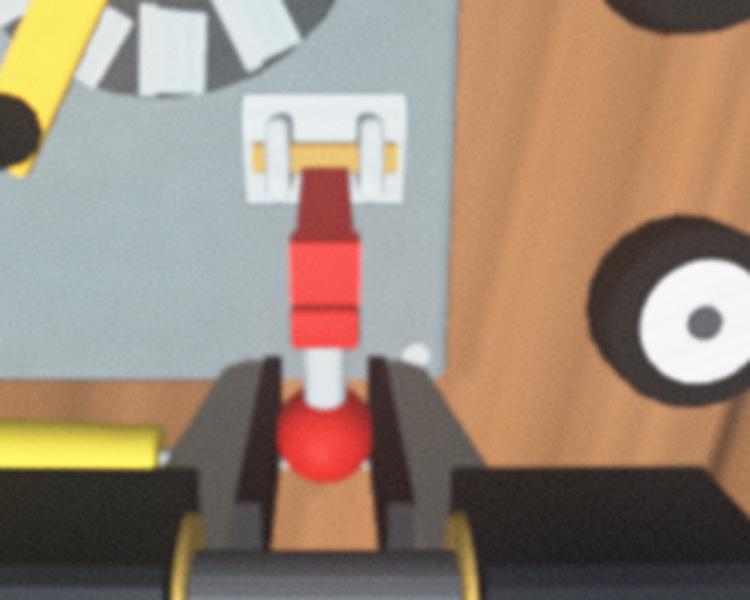

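View pics/s5.png

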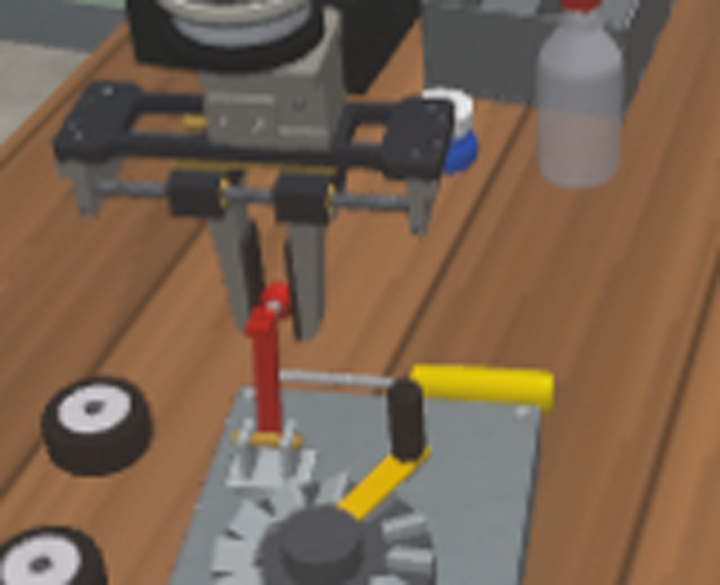

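```bash
python3 -m creep '{"grip":[0.5,0.5,0.5,0.5,0.5,0.5,0.5],"dp":[[0,0,0],[0,0,0],[0,0,0],[0,-20,0],[0,-40,0],[0,-45,0],[0,-45,0]],"turn":[[0,0,0],[0,0,0],[0,0,0],[0,0,0],[0,0,0],[0,0,0],[0,0,0]]}'; python3 - <<'E'
from h import *
im=cams.grab_frame("wrist");crop(im,150,100,400,300,3,"pics/w6.png")
im=cams.grab_frame("side");crop(im,130,130,290,260,4.5,"pics/s6.png")
p=np.array([.5516,-.0982,.1]);q=Rs.T@(p-O);a=np.arctan2(q[1],q[0]);print(q,np.hypot(*q[:2]),a%(2*np.pi)-np.radians(125))
go(O+np.array([*(p-O)[:2]/np.hypot(*q[:2])*.07,.081]))
E
```

```text
time_s: 5.95
eef_pos: [0.6373, -0.1414, 0.1492]
eef_rot: [-0.541, 0.454, -0.456, 0.542]
contact_force: [0.3, 0.1, 1.0]
grip_width: 0.0459
[-0.03251806 -0.06290903  0.1       ] 0.07081645289055362 2.0536465774107198
t 6.05 tcp [ 0.6359 -0.1411  0.1468] dp [-57.6  65.8 -75.1] turn [ 0.07 -0.02  0.02]
```

View pics/w6.png

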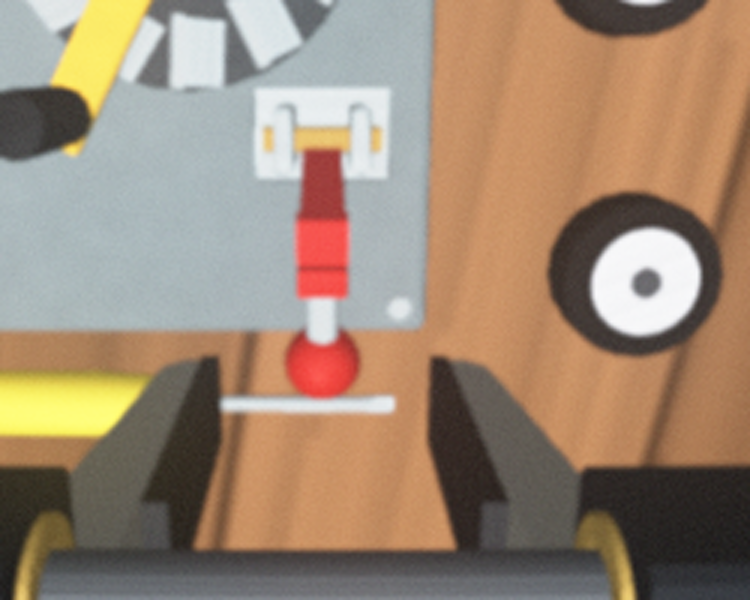

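View pics/s6.png

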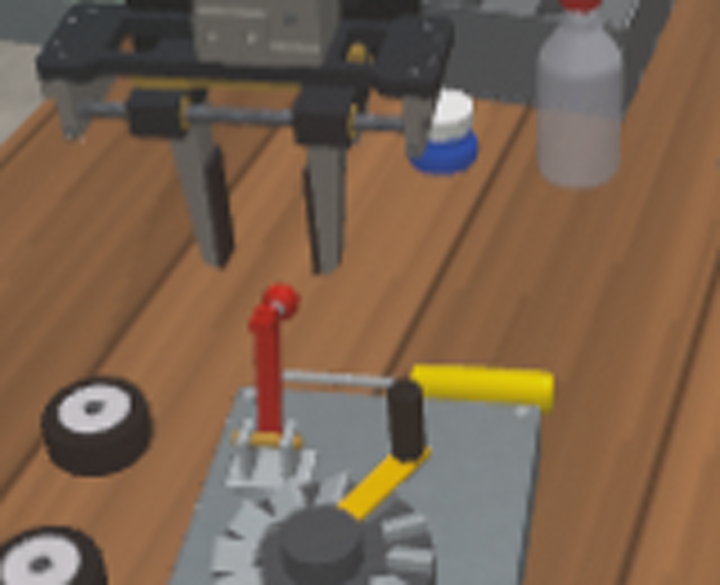

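```bash
python3 -m creep '{"grip":[0.5,0.5,0.5,0.5,0.5,0.5,0.5],"dp":[[-15,0,-25],[-35,0,-50],[-57,0,-75],[-57,0,-75],[-57,15,-75],[-57,15,-75],[-57,15,-75]],"turn":[[0,0,0],[0,0,0],[0,0,0],[0,0,0],[0,0,0],[0,0,0],[0,0,0]]}'; python3 - <<'E'
from h import *
p=np.array([.5516,-.0982,.1]);q=Rs.T@(p-O)
go(O+np.array([*(p-O)[:2]/np.hypot(*q[:2])*.07,.081]))
im=cams.grab_frame("wrist");crop(im,150,100,400,300,3,"pics/w7.png")
E
```

```text
time_s: 6.63
eef_pos: [0.5519, -0.0978, 0.1312]
eef_rot: [0.542, -0.455, 0.454, -0.541]
contact_force: [-0.1, -0.0, 0.4]
grip_width: 0.0458
t 6.6333 tcp [ 0.5519 -0.0978  0.1312] dp [-0.3 50.2  0.2] turn [ 0.16 -0.01 -0.05]
```

View pics/w7.png

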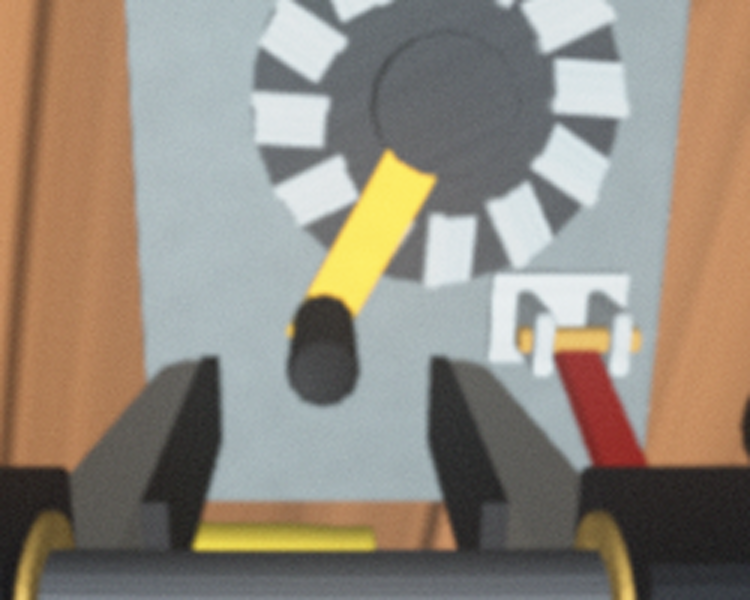

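```bash
python3 -m creep '{"grip":[0.5,0.5,0.5,0.5,0.9,0.9,0.9,0.9,0.9,0.9],"dp":[[0,20,0],[0,40,0],[0,50,0],[0,50,0],[0,50,0],[0,50,0],[0,50,0],[0,50,0],[0,50,0],[0,50,0]],"turn":[[0,0,0],[0,0,0],[0,0,0],[0,0,0],[0,0,0],[0,0,0],[0,0,0],[0,0,0],[0,0,0],[0,0,0]]}' 25; python3 - <<'E'
from h import *
s=monitor.get_state();p=s["eef_pos"];q=Rs.T@(p-O);print(q,np.hypot(*q[:2]),np.arctan2(q[1],q[0])%(2*np.pi)-np.radians(125),s["contact_force"])
E
```

```text
time_s: 7.52
eef_pos: [0.5518, -0.098, 0.0831]
eef_rot: [0.542, -0.455, 0.454, -0.541]
contact_force: [-4.1, -0.9, 5.2]
grip_width: 0.0169
[-0.03230892 -0.06272697  0.08311596] 0.0705587640389364 2.055094925527098 [-4.07879624 -0.8967003   5.21429195]
```

```bash
python3 - <<'E'
import numpy as np
a0=242.7
def f(a): return np.array([np.cos(np.radians(a)),np.sin(np.radians(a))])*70
for a in np.arange(234.7,138,-8).tolist()+[141]:
    d=f(a)-f(a0);print(round(a,1),[round(-d[1],1),0,round(d[0],1)])
E
```

```text
234.7 [np.float64(-5.1), 0, np.float64(-8.3)]
226.7 [np.float64(-11.3), 0, np.float64(-15.9)]
218.7 [np.float64(-18.4), 0, np.float64(-22.5)]
210.7 [np.float64(-26.5), 0, np.float64(-28.1)]
202.7 [np.float64(-35.2), 0, np.float64(-32.5)]
194.7 [np.float64(-44.4), 0, np.float64(-35.6)]
186.7 [np.float64(-54.0), 0, np.float64(-37.4)]
178.7 [np.float64(-63.8), 0, np.float64(-37.9)]
170.7 [np.float64(-73.5), 0, np.float64(-37.0)]
162.7 [np.float64(-83.0), 0, np.float64(-34.7)]
154.7 [np.float64(-92.1), 0, np.float64(-31.2)]
146.7 [np.float64(-100.6), 0, np.float64(-26.4)]
138.7 [np.float64(-108.4), 0, np.float64(-20.5)]
141 [np.float64(-106.3), 0, np.float64(-22.3)]
```

```bash
python3 -m creep '{"grip":[0.9,0.9,0.9,0.9,0.9,0.9],"dp":[[-5.1,0,-8.3],[-11.3,0,-15.9],[-18.4,0,-22.5],[-26.5,0,-28.1],[-35.2,0,-32.5],[-44.4,0,-35.6]],"turn":[[0,0,0],[0,0,0],[0,0,0],[0,0,0],[0,0,0],[0,0,0]]}'; python3 - <<'E'
from h import *
s=monitor.get_state();p=s["eef_pos"];q=Rs.T@(p-O);print(q,np.hypot(*q[:2]),np.arctan2(q[1],q[0])%(2*np.pi)-np.radians(125),Rs.T@s["contact_force"])
im=cams.grab_frame("wrist");crop(im,150,100,400,300,3,"pics/w8.png")
E
```

```text
time_s: 8.02
eef_pos: [0.5096, -0.0595, 0.0831]
eef_rot: [-0.542, 0.454, -0.455, 0.542]
contact_force: [2.0, -3.7, 5.0]
grip_width: 0.0174
[-0.06711635 -0.0174743   0.08307513] 0.06935384647807516 1.2146347641114357 [ 1.35422844 -4.02413347  4.9549225 ]
```

View pics/w8.png

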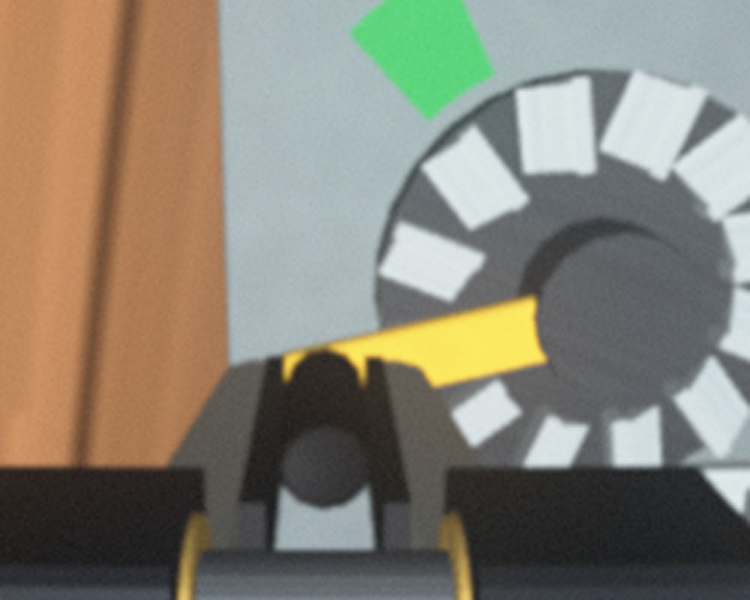

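```bash
python3 -m creep '{"grip":[0.9,0.9,0.9,0.9,0.9,0.9,0.9,0.9,0.9],"dp":[[-9.6,0,-1.8],[-19.4,0,-2.3],[-29.1,0,-1.4],[-38.6,0,0.9],[-47.7,0,4.4],[-56.2,0,9.2],[-61.9,0,13.3],[-61.9,0,13.3],[-61.9,0,13.3]],"turn":[[0,0,0],[0,0,0],[0,0,0],[0,0,0],[0,0,0],[0,0,0],[0,0,0],[0,0,0],[0,0,0]]}'; python3 - <<'E'
from h import *
s=monitor.get_state();p=s["eef_pos"];q=Rs.T@(p-O);print(q,np.hypot(*q[:2]),np.arctan2(q[1],q[0])%(2*np.pi)-np.radians(125),Rs.T@s["contact_force"])
im=cams.grab_frame("wrist");crop(im,150,100,400,300,3,"pics/w9.png")
E
```

```text
time_s: 8.82
eef_pos: [0.514, 0.005, 0.0831]
eef_rot: [-0.541, 0.453, -0.455, 0.543]
contact_force: [5.2, -1.1, 3.5]
grip_width: 0.0172
[-0.05166634  0.04522907  0.08310523] 0.06866643957874412 0.24087073549562854 [ 4.93730247 -1.97437607  3.54407382]
```

View pics/w9.png

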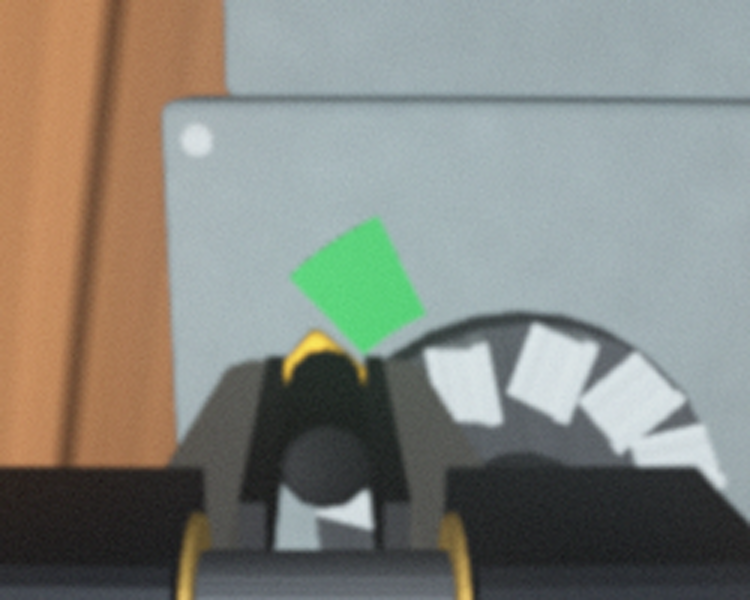

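```bash
python3 -m creep '{"grip":[0.5,0.5,0.5,0.5,0.5,0.5,0.5,0.5,0.5],"dp":[[0,0,0],[0,0,0],[0,0,0],[0,-25,0],[0,-60,0],[20,-80,30],[50,-80,60],[50,-80,60],[50,-80,60]],"turn":[[0,0,0],[0,0,0],[0,0,0],[0,0,0],[0,0,0],[0,0,0],[0,0,0],[0,0,0],[0,0,0]]}'; python3 - <<'E'
from h import *
c=cams.camera_info("wrist")
im=cams.grab_frame("wrist");crop(im,120,40,370,240,3.2,"pics/w10.png")
go(st(.0435,-.120,.125))
print([ (n,(proj(c,p)-[120,40])*3.2) for n,p in [("s28",st(*(.07*np.array([np.cos(np.radians(141)),np.sin(np.radians(141))])),.116)),("ax",st(0,0,.074))]])
E
```

```text
time_s: 9.62
eef_pos: [0.5802, -0.0367, 0.1614]
eef_rot: [0.541, -0.456, 0.455, -0.541]
contact_force: [-0.7, 0.9, -0.5]
grip_width: 0.046
t 9.6667 tcp [ 0.5789 -0.0353  0.1611] dp [114.3  35.8  38.4] turn [ 0.16 -0.04 -0.08]
[('s28', array([193.77380589, 354.51032556])), ('ax', array([422.17910394, 487.12062825]))]
```

View pics/w10.png

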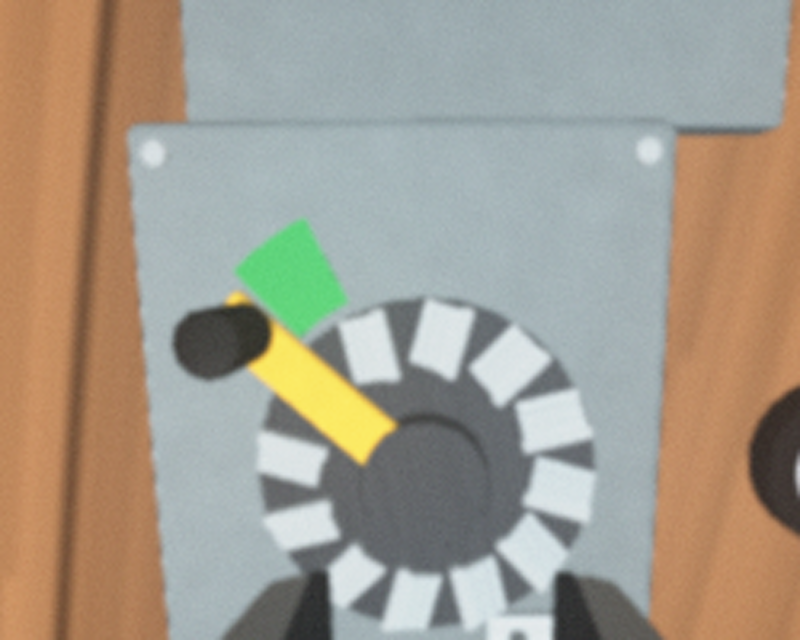

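```bash
python3 - <<'E'
from h import *
c=cams.camera_info("wrist")
g=lambda a,b:(120+a/3.2-.34,40+b/3.2-.34)
for n,p,z in [("sl",g(209,346),.116),("green",g(294,278),.04),("hub",g(425,486),.074),("ring",g(427,466),.055)]:
    q=Rs.T@(atz(c,*p,z)-O);print(n,q.round(4),np.hypot(*q[:2]),np.arctan2(q[1],q[0])-np.radians(125))
E
```

```text
sl [-0.0519  0.0479  0.116 ] 0.07065029700260302 0.21513793712532125
green [-0.0433  0.063   0.04  ] 0.07641449618473908 -0.008477773857617166
hub [-0.0006  0.0024  0.074 ] 0.002500570971160036 -0.35659338813357855
ring [-0.0004  0.0043  0.055 ] 0.00429893073945215 -0.5235597036539534
```

```bash
python3 -m creep '{"grip":[0.5,0.5,0.5,0.5,0.5,0.5,0.5],"dp":[[30,0,10],[60,0,20],[95,0,30],[118,0,38],[118,0,38],[118,0,38],[118,0,38]],"turn":[[0,0,0],[0,0,0],[0,0,0],[0,0,0],[0,0,0],[0,0,0],[0,0,0]]}'; python3 - <<'E'
from h import *
c=cams.camera_info("wrist")
im=cams.grab_frame("wrist");crop(im,150,100,400,300,3,"pics/w11.png")
go(st(.0435,-.126,.098))
for th in (1.7,1.8,1.9):
    a=np.radians(27.6)+th; print(th,(proj(c,st(.0435,-.073+.0734*np.cos(a),.066+.0734*np.sin(a)))-[150,100])*3)
E
```

```text
time_s: 10.25
eef_pos: [0.6367, -0.1426, 0.1617]
eef_rot: [0.542, -0.455, 0.453, -0.542]
contact_force: [-0.2, -0.1, -0.6]
grip_width: 0.0459
t 10.3 tcp [ 0.6369 -0.1424  0.162 ] dp [ 4.9 64.  -0.3] turn [ 0.08  0.17 -0.1 ]
1.7 [325.72329953 329.60699347]
1.8 [325.60377439 345.07638908]
1.9 [325.49478135 357.41171171]
```

View pics/w11.png

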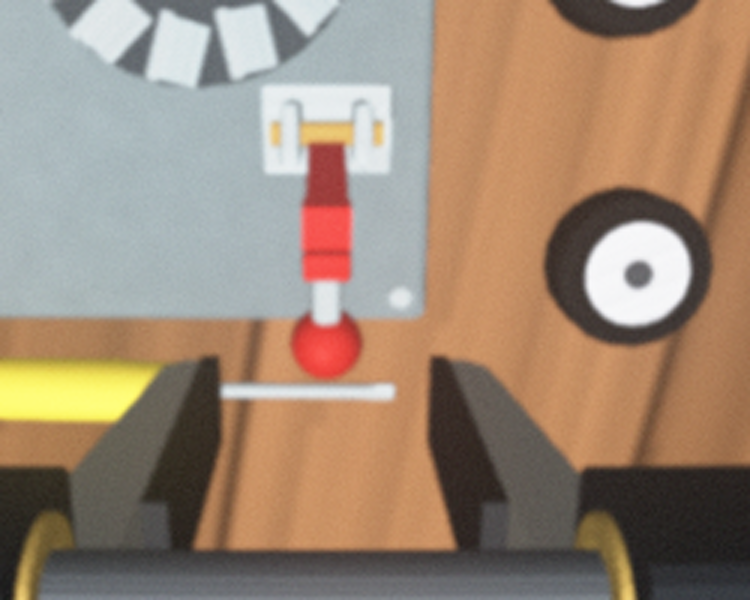

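```bash
python3 -m creep '{"grip":[0.5,0.5,0.5,0.5,0.85,0.85,0.85,0.85,0.85,0.85],"dp":[[0,25,0],[0,45,0],[-0.5,60,0],[-0.5,60,0],[-0.5,60,0],[-0.5,60,0],[-0.5,60,0],[-0.5,60,0],[-0.5,60,0],[-0.5,60,0]],"turn":[[0,0,0],[0,0,0],[0,0,0],[0,0,0],[0,0,0],[0,0,0],[0,0,0],[0,0,0],[0,0,0],[0,0,0]]}' 15; python3 - <<'E'
from h import *
s=monitor.get_state();print(Rs.T@(s["eef_pos"]-O),Rs.T@s["contact_force"])
im=cams.grab_frame("wrist");crop(im,150,100,400,300,3,"pics/w12.png")
E
```

```text
time_s: 11.13
eef_pos: [0.6377, -0.1447, 0.1035]
eef_rot: [0.542, -0.455, 0.455, -0.541]
contact_force: [-3.9, 0.8, 5.5]
grip_width: 0.0188
[ 0.04416689 -0.12364677  0.10353831] [-3.66039687  1.46720736  5.5376688 ]
```

View pics/w12.png

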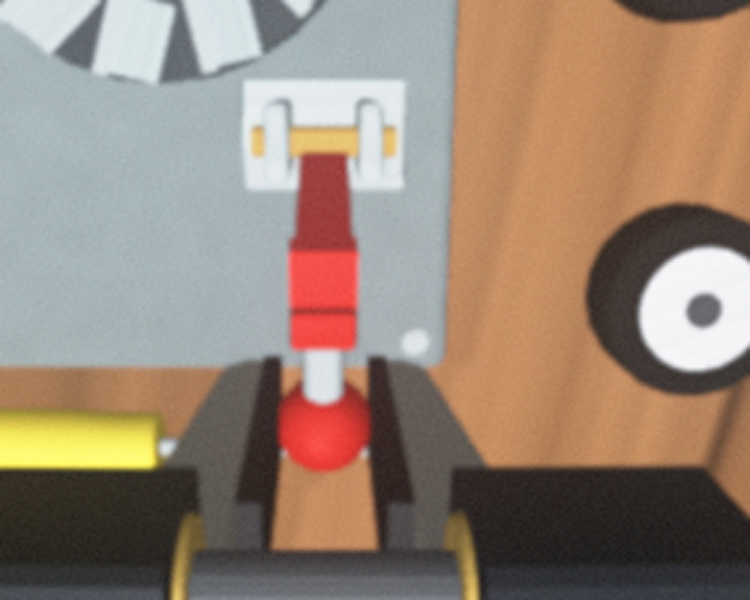

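```bash
python3 -m creep '{"grip":[0.85,0.85,0.85,0.85,0.85,0.85,0.85,0.85,0.85],"dp":[[-6.1,-4.7,0],[-12.6,-8.8,0],[-19.5,-12.2,0],[-26.7,-14.8,0],[-34.2,-16.7,0],[-41.8,-17.7,0],[-49.5,-18,0],[-57.1,-17.5,0],[-57.1,-17.5,0]],"turn":[[0,0,0],[0,0,0],[0,0,0],[0,0,0],[0,0,0],[0,0,0],[0,0,0],[0,0,0],[0,0,0]]}' 20; python3 - <<'E'
from h import *
s=monitor.get_state();print(Rs.T@(s["eef_pos"]-O),Rs.T@s["contact_force"])
im=cams.grab_frame("wrist");crop(im,150,100,400,300,3,"pics/w13.png")
E
```

```text
time_s: 11.93
eef_pos: [0.6275, -0.0864, 0.1227]
eef_rot: [0.542, -0.454, 0.454, -0.542]
contact_force: [-7.0, -0.5, 14.7]
grip_width: 0.0179
[ 0.04429387 -0.06448655  0.12267825] [-6.9795568   0.70320084 14.70478381]
```

View pics/w13.png

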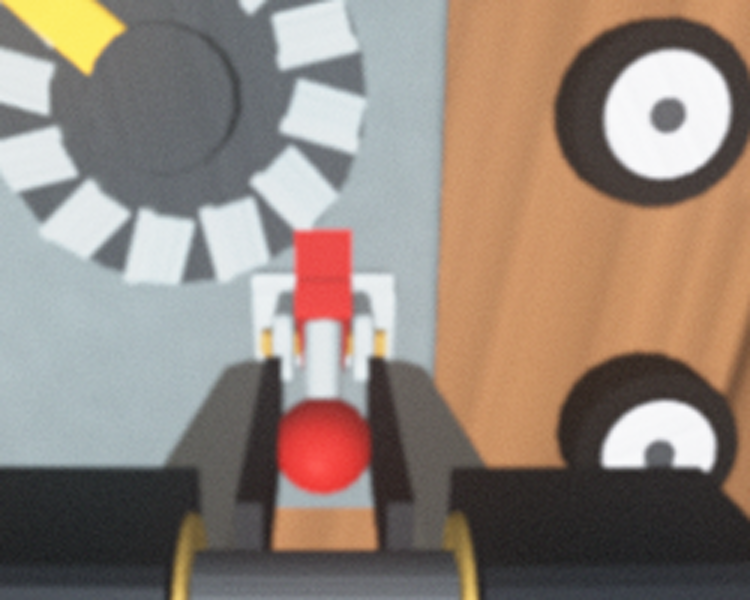

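```bash
python3 -m creep '{"grip":[0.85,0.85,0.85,0.85,0.85,0.85,0.85,0.85,0.85],"dp":[[-7.6,-0.6,0],[-15,1.5,0],[-22.1,4.4,0],[-28.9,8,0],[-35.3,12.3,0],[-41.2,17.2,0],[-46.5,22.7,0],[-49,25.7,0],[-49,25.7,0]],"turn":[[0,0,0],[0,0,0],[0,0,0],[0,0,0],[0,0,0],[0,0,0],[0,0,0],[0,0,0],[0,0,0]]}' 20; python3 - <<'E'
from h import *
s=monitor.get_state();print(Rs.T@(s["eef_pos"]-O),Rs.T@s["contact_force"])
im=cams.grab_frame("wrist");crop(im,150,100,400,300,3,"pics/w14.png")
im=cams.grab_frame("side");crop(im,130,160,290,290,4.5,"pics/s14.png")
E
```

```text
time_s: 12.73
eef_pos: [0.6184, -0.0359, 0.0942]
eef_rot: [-0.542, 0.455, -0.452, 0.543]
contact_force: [-3.9, 4.2, 4.7]
grip_width: 0.0184
[ 0.04411946 -0.01318145  0.09421962] [-3.1651522   4.77671965  4.67619755]
```

View pics/w14.png

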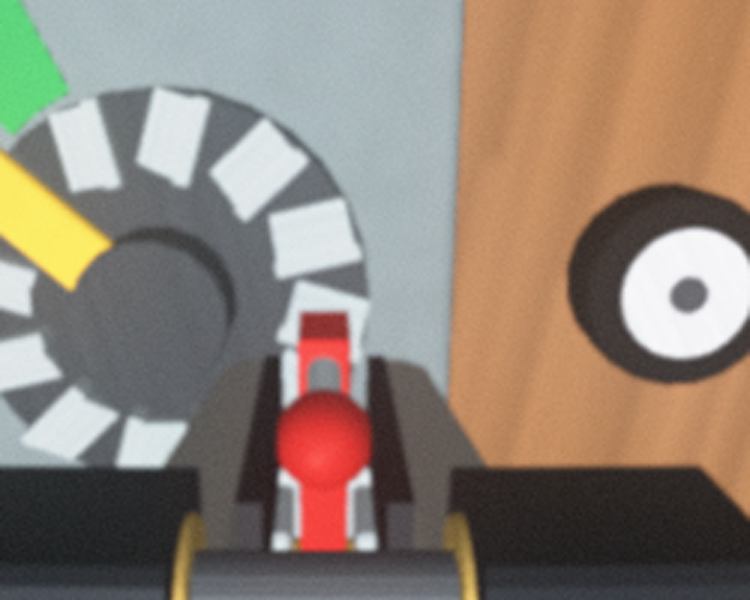

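View pics/s14.png

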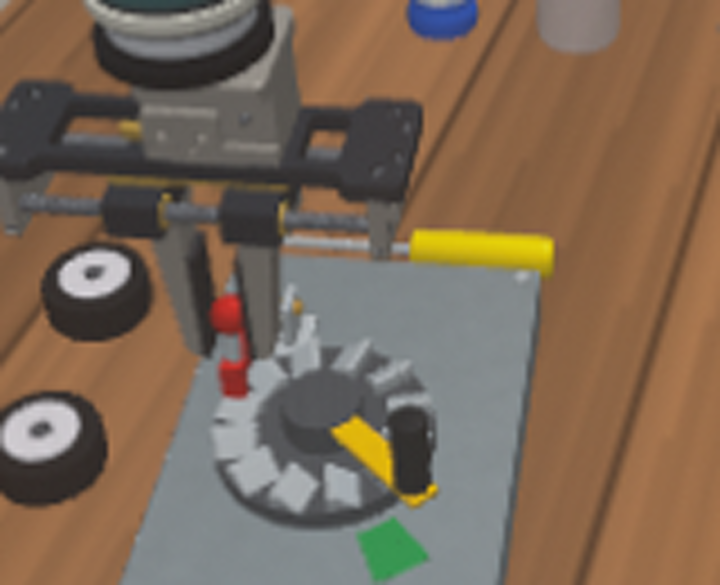

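```bash
python3 -m creep '{"grip":[0.85,0.85,0.85,0.85,0.85,0.85],"dp":[[-1.7,2.2,0],[-3.2,4.4,0],[-4.6,6.6,0],[-5.8,8.8,0],[-6.4,10,0],[-6.4,10,0]],"turn":[[0,0,0],[0,0,0],[0,0,0],[0,0,0],[0,0,0],[0,0,0]]}'; python3 - <<'E'
from h import *
s=monitor.get_state();print(Rs.T@(s["eef_pos"]-O),Rs.T@s["contact_force"])
im=cams.grab_frame("wrist");crop(im,150,100,400,300,3,"pics/w15.png")
E
```

```text
time_s: 13.33
eef_pos: [0.6174, -0.03, 0.0845]
eef_rot: [-0.542, 0.455, -0.453, 0.543]
contact_force: [-4.3, 4.3, 4.5]
grip_width: 0.0179
[ 0.04412777 -0.00713756  0.08450183] [-3.52796563  5.01511371  4.54980305]
```

View pics/w15.png

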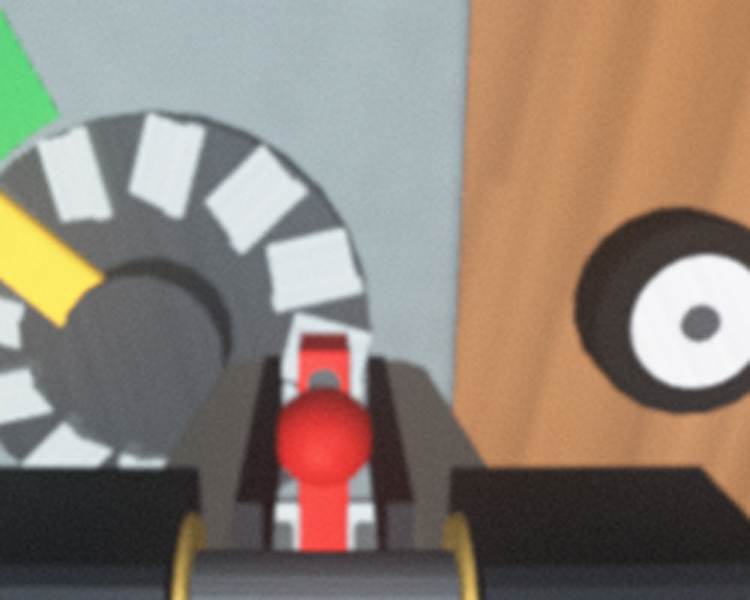

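```bash
python3 -m creep '{"grip":[0.85,0.85,0.85,0.5,0.5,0.5,0.5,0.5,0.5,0.5],"dp":[[-0.5,1.5,0],[-0.8,2.5,0],[-0.8,2.5,0],[-0.8,2.5,0],[-0.8,2.5,0],[-0.8,2.5,0],[-0.8,-25,0],[-0.8,-60,0],[-0.8,-90,0],[-0.8,-90,0]],"turn":[[0,0,0],[0,0,0],[0,0,0],[0,0,0],[0,0,0],[0,0,0],[0,0,0],[0,0,0],[0,0,0],[0,0,0]]}'; python3 - <<'E'
from h import *
s=monitor.get_state();print(Rs.T@(s["eef_pos"]-O),Rs.T@s["contact_force"])
im=cams.grab_frame("wrist");crop(im,120,50,370,240,3.2,"pics/w16.png")
im=cams.grab_frame("side");crop(im,150,195,270,305,5.4,"pics/s16.png")
q=Rs.T@(np.array([.5516,-.0982,0])-O)
go(st(-.0520,.0460,.083))
E
```

```text
time_s: 14.22
eef_pos: [0.6222, -0.0327, 0.1805]
eef_rot: [-0.539, 0.452, -0.458, 0.544]
contact_force: [1.7, 1.0, 0.5]
grip_width: 0.0459
[ 0.04843311 -0.01065192  0.18051079] [1.89885473 0.70700945 0.51018046]
t 14.3167 tcp [ 0.6191 -0.0333  0.1754] dp [-56.7  92.  -97.5] turn [-0.16 -0.03  0.06]
```

View pics/w16.png

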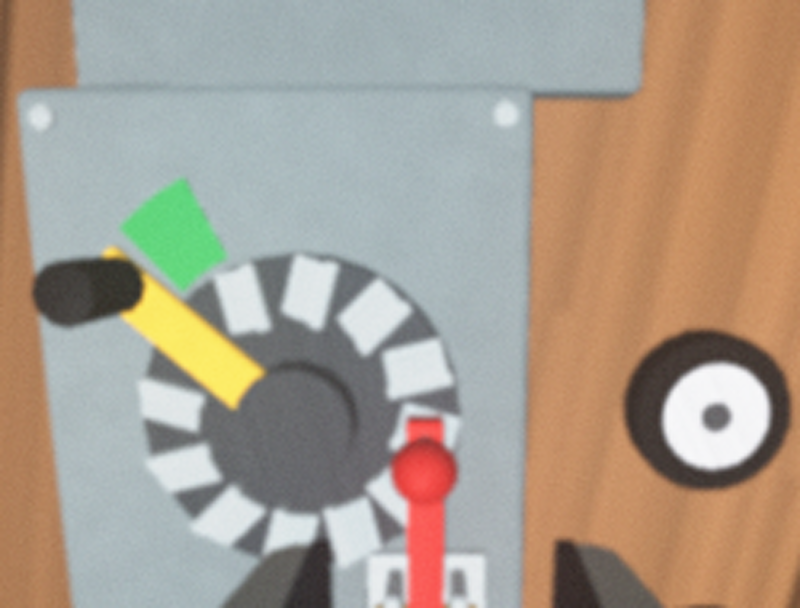

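View pics/s16.png

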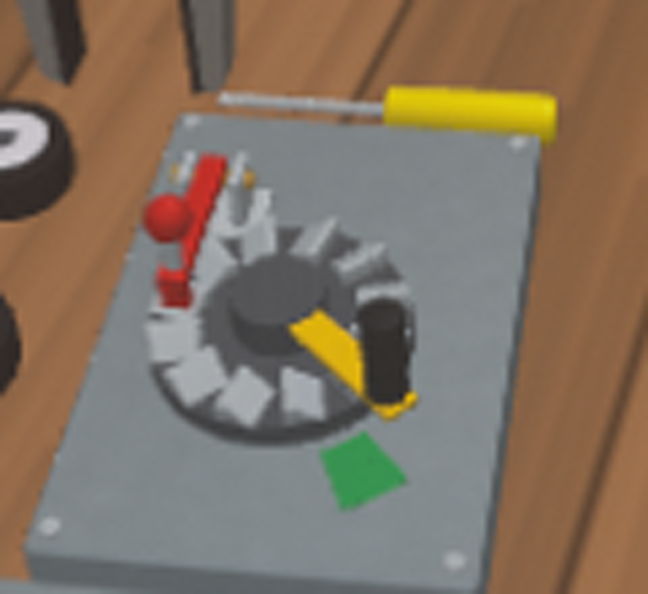

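```bash
python3 -m creep '{"grip":[0.5,0.5,0.5,0.5,0.5,0.5,0.5,0.5],"dp":[[-15,0,-30],[-35,10,-60],[-56,20,-90],[-56,42,-97],[-56,42,-97],[-56,42,-97],[-56,42,-97],[-56,42,-97]],"turn":[[0,0,0],[0,0,0],[0,0,0],[0,0,0],[0,0,0],[0,0,0],[0,0,0],[0,0,0]]}'; python3 - <<'E'
from h import *
go(st(-.0520,.0455,.083))
im=cams.grab_frame("wrist");crop(im,150,100,400,300,3,"pics/w17.png")
E
```

```text
time_s: 14.98
eef_pos: [0.5146, 0.0049, 0.1327]
eef_rot: [-0.541, 0.455, -0.455, 0.542]
contact_force: [0.3, 0.3, -0.4]
grip_width: 0.0458
t 14.9833 tcp [0.5146 0.0049 0.1327] dp [-0.5 49.7 -1. ] turn [-0.09 -0.07 -0.01]
```

View pics/w17.png

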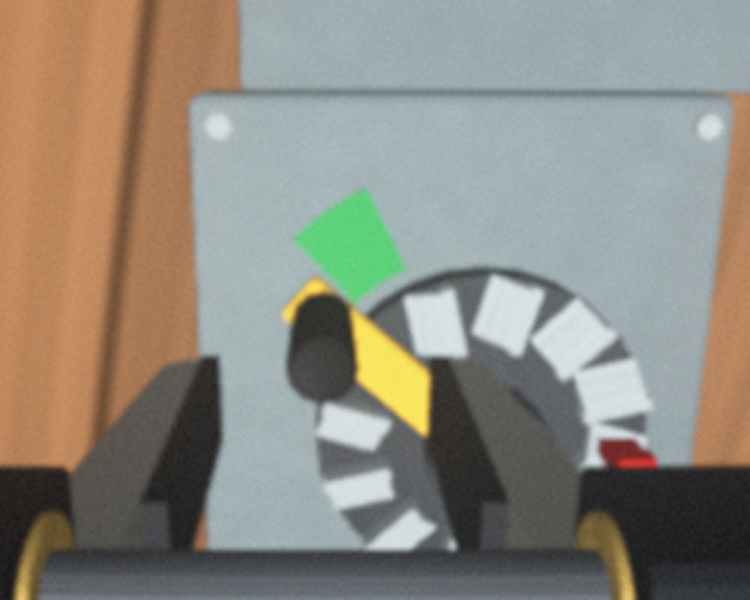

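```bash
python3 -m creep '{"grip":[0.5,0.5,0.5,0.5,0.9,0.9,0.9,0.9,0.9,0.9],"dp":[[0,20,0],[0,40,0],[0,50,0],[0,50,0],[0,50,0],[0,50,0],[0,50,0],[0,50,0],[0,50,0],[0,50,0]],"turn":[[0,0,0],[0,0,0],[0,0,0],[0,0,0],[0,0,0],[0,0,0],[0,0,0],[0,0,0],[0,0,0],[0,0,0]]}' 25; cat >> h.py <<'E'
def rep():
    s=monitor.get_state();p=s["eef_pos"];q=Rs.T@(p-O);a=np.arctan2(q[1],q[0])%(2*np.pi)
    f=Rs.T@s["contact_force"]; tan=np.array([np.sin(a),-np.cos(a),0])
    print("t",round(s["time_s"],2),"q",q.round(4),"turn",round(a-np.radians(125),3),"f",f.round(2),"resist",round(-f@tan,2),"rad",round(f[0]*np.cos(a)+f[1]*np.sin(a),2), "w",s["grip_width"])
E
python3 -c "
from h import *
rep()"
```

```text
time_s: 15.87
eef_pos: [0.514, 0.0053, 0.083]
eef_rot: [-0.541, 0.454, -0.455, 0.542]
contact_force: [2.0, 0.4, 2.3]
grip_width: 0.0171
t 15.87 q [-0.0515  0.0456  0.083 ] turn 0.236 f [2.07 0.06 2.33] resist -1.41 rad -1.51 w 0.01706567634623721
```

```bash
python3 - <<'E'
import numpy as np
a0=np.radians(125)+.236
for t in np.arange(.216,-.13,-.02):
    a=np.radians(125)+t;d=70*np.array([np.cos(a)-np.cos(a0),np.sin(a)-np.sin(a0)]);print(round(t,3),[round(float(-d[1]),1),0,round(float(d[0]),1)])
E
python3 -m creep '{"grip":[0.9,0.9,0.9,0.9],"dp":[[-1.1,0,0.9],[-2.1,0,1.9],[-3.1,0,2.9],[-4.1,0,3.8]],"turn":[[0,0,0],[0,0,0],[0,0,0],[0,0,0]]}' 
python3 -c "
from h import *
rep()"
```

```text
0.216 [-1.0, 0, 0.9]
0.196 [-2.1, 0, 1.9]
0.176 [-3.1, 0, 2.9]
0.156 [-4.0, 0, 3.9]
0.136 [-5.0, 0, 4.9]
0.116 [-5.9, 0, 5.9]
0.096 [-6.9, 0, 7.0]
0.076 [-7.8, 0, 8.1]
0.056 [-8.6, 0, 9.1]
0.036 [-9.5, 0, 10.3]
0.016 [-10.3, 0, 11.4]
-0.004 [-11.1, 0, 12.5]
-0.024 [-11.9, 0, 13.7]
-0.044 [-12.7, 0, 14.9]
-0.064 [-13.4, 0, 16.0]
-0.084 [-14.1, 0, 17.2]
-0.104 [-14.8, 0, 18.5]
-0.124 [-15.5, 0, 19.7]
time_s: 16.2
eef_pos: [0.5163, 0.0088, 0.0829]
eef_rot: [0.542, -0.454, 0.455, -0.541]
contact_force: [-1.0, -2.5, 7.0]
grip_width: 0.0175
t 16.2 q [-0.0487  0.0486  0.0829] turn 0.175 f [-1.46 -2.24  7.  ] resist 2.62 rad -0.55 w 0.01751716437514327
```

```bash
python3 -m creep '{"grip":[0.9,0.9,0.9,0.9],"dp":[[-0.7,0,0.7],[-1.4,0,1.5],[-2.1,0,2.3],[-2.8,0,3.1]],"turn":[[0,0,0],[0,0,0],[0,0,0],[0,0,0]]}' 
python3 -c "
from h import *
rep()"
python3 -m creep '{"grip":[0.9,0.9,0.9,0.9],"dp":[[-0.5,0,0.5],[-0.9,0,1],[-1.3,0,1.6],[-1.7,0,2.1]],"turn":[[0,0,0],[0,0,0],[0,0,0],[0,0,0]]}' 
python3 -c "
from h import *
rep()"
```

```text
time_s: 16.53
eef_pos: [0.5188, 0.0121, 0.0829]
eef_rot: [0.542, -0.454, 0.455, -0.541]
contact_force: [-1.4, -2.8, 7.7]
grip_width: 0.018
t 16.53 q [-0.0457  0.0515  0.0829] turn 0.115 f [-1.85 -2.52  7.72] resist 3.05 rad -0.66 w 0.018020946996373053
time_s: 16.87
eef_pos: [0.5205, 0.0143, 0.0829]
eef_rot: [0.542, -0.454, 0.455, -0.541]
contact_force: [-2.3, -2.1, 6.9]
grip_width: 0.0173
t 16.87 q [-0.0437  0.0533  0.0829] turn 0.076 f [-2.6  -1.7   6.94] resist 3.09 rad 0.34 w 0.01725711557287813
```

```bash
python3 -m creep '{"grip":[0.9,0.9,0.9],"dp":[[-0.4,0,0.5],[-0.8,0,1.1],[-0.8,0,1.1]],"turn":[[0,0,0],[0,0,0],[0,0,0]]}' 
python3 -c "
from h import *
rep()"
python3 -m creep '{"grip":[0.9,0.9,0.9],"dp":[[-0.4,0,0.5],[-0.8,0,1.1],[-0.8,0,1.1]],"turn":[[0,0,0],[0,0,0],[0,0,0]]}' 
python3 -c "
from h import *
rep()"
```

```text
time_s: 17.12
eef_pos: [0.5215, 0.0154, 0.0829]
eef_rot: [0.542, -0.454, 0.455, -0.541]
contact_force: [-1.1, -1.8, 7.3]
grip_width: 0.0173
t 17.12 q [-0.0425  0.0541  0.0829] turn 0.054 f [-1.35 -1.6   7.31] resist 2.05 rad -0.42 w 0.017270404200970996
time_s: 17.37
eef_pos: [0.5223, 0.0164, 0.0829]
eef_rot: [0.542, -0.454, 0.455, -0.541]
contact_force: [-1.5, -1.4, 7.6]
grip_width: 0.0174
t 17.37 q [-0.0414  0.055   0.0829] turn 0.035 f [-1.72 -1.11  7.62] resist 2.04 rad 0.15 w 0.017401976394566497
```

```bash
python3 -m creep '{"grip":[0.9,0.9,0.9],"dp":[[-0.4,0,0.6],[-0.8,0,1.2],[-0.8,0,1.2]],"turn":[[0,0,0],[0,0,0],[0,0,0]]}' 
python3 -c "
from h import *
rep()"
python3 -m creep '{"grip":[0.9,0.9,0.9],"dp":[[-0.4,0,0.6],[-0.8,0,1.2],[-0.8,0,1.2]],"turn":[[0,0,0],[0,0,0],[0,0,0]]}' 
python3 -c "
from h import *
rep()"
```

```text
time_s: 17.62
eef_pos: [0.5233, 0.0173, 0.0829]
eef_rot: [0.542, -0.454, 0.455, -0.541]
contact_force: [-1.4, -2.0, 7.5]
grip_width: 0.0174
t 17.62 q [-0.0403  0.0558  0.0829] turn 0.015 f [-1.7  -1.74  7.48] resist 2.4 rad -0.42 w 0.01738071579625176
time_s: 17.87
eef_pos: [0.5235, 0.0176, 0.0829]
eef_rot: [0.543, -0.455, 0.455, -0.54]
contact_force: [-5.0, -4.4, 11.2]
grip_width: 0.0173
t 17.87 q [-0.0401  0.056   0.0829] turn 0.01 f [-5.66 -3.48 11.17] resist 6.63 rad 0.46 w 0.017312520593107797
```

```bash
python3 -m creep '{"grip":[0.9,0.9,0.9],"dp":[[-0.2,0,0.3],[-0.3,0,0.4],[-0.3,0,0.4]],"turn":[[0,0,0],[0,0,0],[0,0,0]]}' 
python3 -c "
from h import *
rep()"
```

```text
time_s: 18.12
eef_pos: [0.5236, 0.0176, 0.0829]
eef_rot: [0.543, -0.455, 0.455, -0.54]
contact_force: [-4.7, -4.8, 11.3]
grip_width: 0.0178
t 18.12 q [-0.04    0.056   0.0829] turn 0.01 f [-5.47 -3.9  11.32] resist 6.71 rad 0.01 w 0.017758342720417607
```

```bash
python3 -m creep '{"grip":[0.9,0.9,0.9],"dp":[[-0.2,0,0.3],[-0.3,0,0.5],[-0.3,0,0.5]],"turn":[[0,0,0],[0,0,0],[0,0,0]]}' 
python3 -c "
from h import *
rep()"
```

```text
time_s: 18.37
eef_pos: [0.5236, 0.0177, 0.0829]
eef_rot: [0.543, -0.455, 0.455, -0.54]
contact_force: [-6.8, -5.0, 12.3]
grip_width: 0.0175
t 18.37 q [-0.0399  0.0561  0.0829] turn 0.008 f [-7.56 -3.76 12.34] resist 8.34 rad 1.32 w 0.017535235302572977
```

```bash
python3 -m creep '{"grip":[0.9,0.9,0.9],"dp":[[-0.2,0,0.3],[-0.2,0,0.4],[-0.2,0,0.4]],"turn":[[0,0,0],[0,0,0],[0,0,0]]}' 
python3 -c "
from h import *
rep()
for i in range(3):
  cams.grab_frame('top');rep()"
```

```text
time_s: 18.62
eef_pos: [0.5237, 0.0178, 0.0828]
eef_rot: [0.543, -0.455, 0.455, -0.539]
contact_force: [-7.0, -5.6, 12.0]
grip_width: 0.0173
t 18.62 q [-0.0399  0.0562  0.0828] turn 0.007 f [-7.91 -4.34 12.01] resist 8.96 rad 1.04 w 0.017250120235603798
t 18.67 q [-0.0399  0.0561  0.0829] turn 0.007 f [-7.3  -4.39 13.07] resist 8.49 rad 0.65 w 0.017447087146215914
t 18.72 q [-0.0399  0.0561  0.0828] turn 0.007 f [-7.72 -4.76 12.96] resist 9.05 rad 0.59 w 0.017366056652883082
t 18.77 q [-0.0399  0.0561  0.0829] turn 0.006 f [-7.77 -4.15 12.43] resist 8.74 rad 1.12 w 0.017813427303063168
```

```bash
python3 -m creep '{"grip":[0.9,0.9,0.9,0.9,0.9],"dp":[[-0.2,0,0.3],[-0.2,0,0.4],[-0.2,0,0.4],[-0.2,0,0.4],[-0.2,0,0.4]],"turn":[[0,0,0],[0,0,0],[0,0,0],[0,0,0],[0,0,0]]}' 
python3 -c "
from h import *
rep()
cv2.imwrite('pics/t20.png',cams.grab_frame('top'));im=cams.grab_frame('side');crop(im,130,160,290,290,4.5,'pics/s20.png');rep()"
```

```text
time_s: 19.18
eef_pos: [0.5237, 0.0178, 0.0828]
eef_rot: [0.544, -0.455, 0.455, -0.539]
contact_force: [-7.3, -5.6, 13.8]
grip_width: 0.0173
t 19.18 q [-0.0398  0.0562  0.0828] turn 0.006 f [-8.21 -4.26 13.8 ] resist 9.16 rad 1.27 w 0.01730867290384985
t 19.28 q [-0.0398  0.0562  0.0828] turn 0.005 f [-8.33 -3.74 13.55] resist 8.96 rad 1.76 w 0.017260405466378394
```

View pics/s20.png

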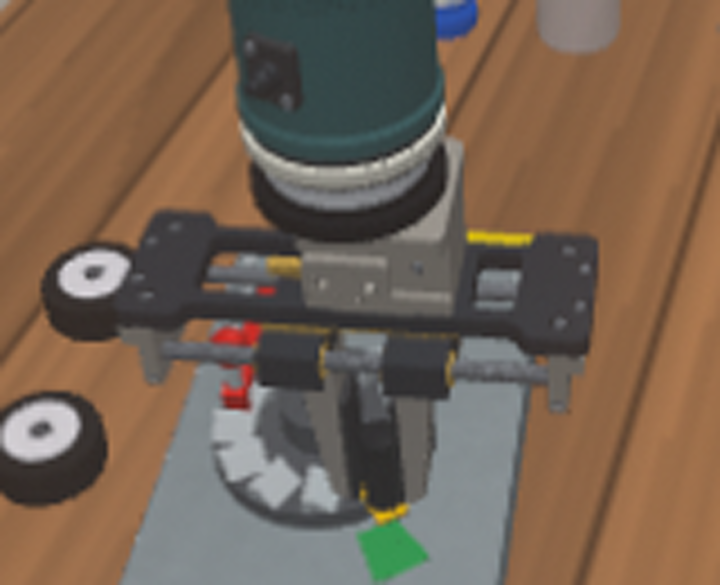

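```bash
python3 -m creep '{"grip":[0.9,0.9,0.9,0.9],"dp":[[0.6,0,-0.8],[1.1,0,-1.6],[1.4,0,-2.0],[1.4,0,-2.0]],"turn":[[0,0,0],[0,0,0],[0,0,0],[0,0,0]]}' 
python3 -c "
from h import *
rep()"
python3 -m creep '{"grip":[0.5,0.5,0.5,0.5,0.5,0.5,0.5,0.5,0.5,0.5],"dp":[[1.4,0,-2],[1.4,0,-2],[1.4,0,-2],[1.4,0,-2],[1.4,-15,-2],[1.4,-40,-2],[10,-70,20],[40,-90,45],[50,-90,50],[50,-90,50]],"turn":[[0,0,0],[0,0,0],[0,0,0],[0,0,0],[0,0,0],[0,0,0],[0,0,0],[0,0,0],[0,0,0],[0,0,0]]}' 
python3 -c "
from h import *
rep()
c=cams.camera_info('wrist')
im=cams.grab_frame('wrist');crop(im,120,50,370,240,3.2,'pics/w21.png');rep()
im=cams.grab_frame('side');crop(im,150,195,270,305,5.4,'pics/s21.png')
im=cams.grab_frame('top');cv2.imwrite('pics/t21.png',im)"
```

```text
time_s: 19.62
eef_pos: [0.5236, 0.0177, 0.0829]
eef_rot: [0.542, -0.455, 0.455, -0.541]
contact_force: [-3.8, -2.5, 8.6]
grip_width: 0.0176
t 19.62 q [-0.04    0.0561  0.0829] turn 0.008 f [-4.23 -1.81  8.57] resist 4.49 rad 0.98 w 0.017585226452023914
time_s: 20.45
eef_pos: [0.5846, -0.0252, 0.1729]
eef_rot: [-0.54, 0.455, -0.457, 0.541]
contact_force: [0.0, -0.1, -0.1]
grip_width: 0.0459
t 20.45 q [0.0127 0.0032 0.1729] turn -1.931 f [ 0.01 -0.13 -0.1 ] resist -0.13 rad -0.02 w 0.045906364532399595
t 20.5 q [0.0107 0.0056 0.1716] turn -1.695 f [-0.16 -1.03 -0.42] resist -0.83 rad -0.62 w 0.045826376777909426
```

View pics/w21.png

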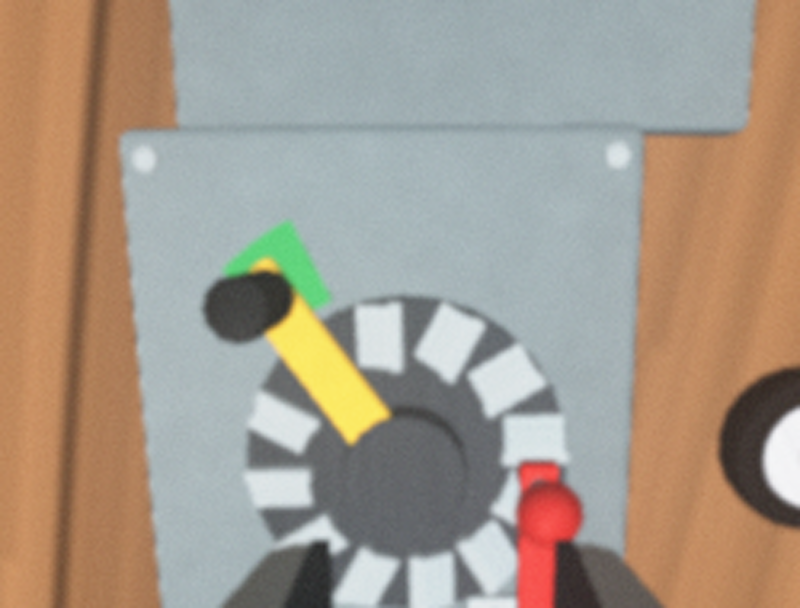

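View pics/s21.png

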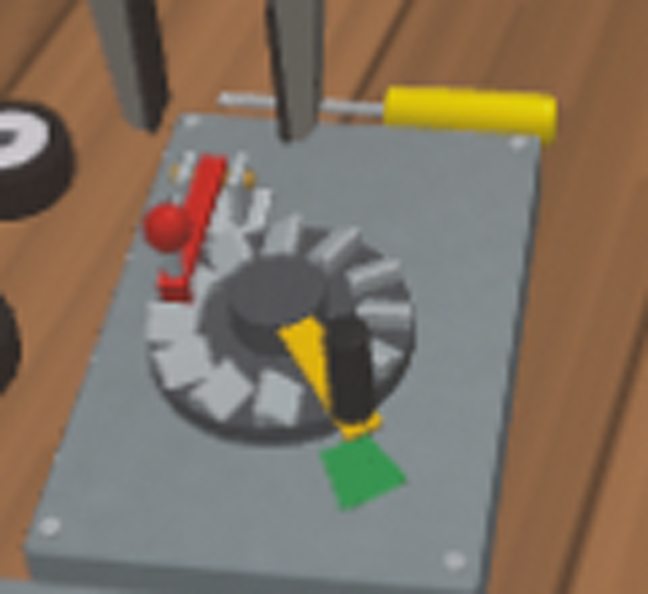

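View pics/t21.png

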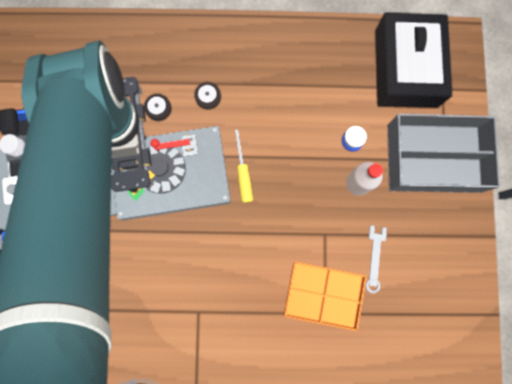

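```bash
python3 - <<'E'
from h import *
c=cams.camera_info("wrist");S=cams.camera_info("side")
g=lambda a,b:(120+a/3.2-.34,50+b/3.2-.34)
for n,p,z in [("sl",g(238,307),.116),("green",g(278,272),.04),("hub",g(406,470),.074)]:
    q=Rs.T@(atz(c,*p,z)-O);print(n,q.round(4),np.arctan2(q[1],q[0])-np.radians(125))
s=lambda a,b:(150+a/5.4-.41,195+b/5.4-.41)
for t in (0,.06,.12):
    a=np.radians(27.6)+t;print(t,(proj(S,st(.0435,-.072+.0734*np.cos(a),.066+.0734*np.sin(a)))-[150,195]+.41)*5.4)
print(tri(c,g(551,513),S,s(167,227)), Rs.T@(tri(c,g(551,513),S,s(167,227))[0]-O))
rep()
E
```

```text
sl [-0.0432  0.0626  0.116 ] -0.006998031323609322
green [-0.0468  0.0682  0.04  ] -0.009303673329405182
hub [-0.0029  0.0087  0.074 ] -0.28918160730826936
0 [167.24479453 225.42124555]
0.06 [167.41767691 214.79702685]
0.12 [167.77237276 203.9987747 ]
(array([ 0.6087173 , -0.016328  ,  0.11453039]), np.float64(0.00028881470147541354)) [0.03794842 0.00780084 0.11453039]
t 20.6 q [0.0092 0.0082 0.1708] turn -1.455 f [ 0.2  -0.12  0.1 ] resist -0.23 rad 0.07 w 0.04630198598582901
```

```bash
python3 -m creep '{"grip":[0.5,0.5,0.5,0.5],"dp":[[0,-20,0],[0,-30,0],[0,-30,0],[0,-30,0]],"turn":[[0,0,0],[0,0,0],[0,0,0],[0,0,0]]}' && python3 -c "
from h import *
print(manip.sign_off())"
```

```text
time_s: 20.93
eef_pos: [0.5817, -0.0211, 0.2022]
eef_rot: [-0.542, 0.454, -0.454, 0.542]
contact_force: [0.4, -0.2, -0.5]
grip_width: 0.0464
the job is handed in; nothing more can be done
None
```

The job is done and handed in at about 21 s of the 72 s allowed; sign-off gave no verdict.

**What I did:**
- **Pawl off:** I gripped the pawl's ball and threw it over to about 1.8 rad.
- **Winding back:** I wound the crank clockwise from about 2.05 to about 0.24 rad.
- **Pawl on:** I carried the pawl back down to the wheel while holding it, and let go only once it was down at the teeth.
- **Drawing back:** I brought the crank back against the pawl, eased off and let go. It met the pawl at about 0.01 rad. The force at the crank was about 9 N, so by your formula the pawl load was about 9 to 10 N.

**Last checks:**
- **Pawl:** The side picture puts the ball within 2 pixels of where a fully-down pawl would show, and 12 pixels from where 0.06 rad would show.
- **Crank:** The sleeve stands at about 0.01 to 0.03 rad, over the green mark.
- **Bystanders:** The top picture shows no visible movement of the ones in view.
- **Hand:** It is clear of everything, with forces near zero.

**What disagreed:** The last wrist picture placed every point 5 to 9 mm off, because the arm was still settling. I therefore relied on the side picture for the pawl and on the sleeve's position relative to the wheel hub for the crank.

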